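Turn the test spindle to its flat and hold the stop collar on it

TASK

Pinch the spindle nose and turn it until its milled flat squarely faces the key guide on the stand's front post. Then put the stop collar over the nose with its set screw on the flat, so that the screw looks straight into the guide, all the way down onto the bearing ring. Finish while still gripping the collar and pressing it lightly down on the ring (about 10 N), ready for the screw to be tightened; do not let go, and leave the other things on the bench where they are.

Things in the scene. Friction and masses are not known exactly. Their poses are not given: they have to be found in the camera images.
- stand: Grey cast bench stand of the test spindle, fixed: base 170 x 112 x 14 mm, round housing with the upright spindle. Origin on the spindle axis at bench height, z up. On its -x side a front post, 26 mm wide, 98 mm high, 82 to 96 mm from the axis, carries a steel key guide bush; a 5 mm hex key waits in the bush and sticks out away from the spindle, to 153 mm from the axis.
- guide_mouth (a point): Inner mouth of the key guide bush (15 mm outer diameter), 76 mm from the spindle axis on the stand's -x side, 85 mm above the bench; the bush points level at the spindle axis.
- spindle (a joint): Angle of the spindle, rad, counter-clockwise from above positive; 0 = the nose's flat squarely faces the key guide. Starts 0.5 to 1.45 rad away on the positive side. Stiff (about 0.06 N m of friction), stays where it is left.
- spindle_nose: Upright steel D-shaped spindle end: 24 mm diameter, 36 mm high, one milled flat over its whole height, 7.5 mm from the axis (19.5 mm across the flat), 1.5 mm chamfer on top. Origin on the axis at its foot, 75 mm above the bench, z up; the flat looks along its own -x axis. Pads closing nearly square to the flat pull it square to them. The bearing ring below belongs to it.
- bearing_ring: Bearing ring, 62 mm outside, 20 mm high, fixed round the spindle just under the nose; origin centre of its underside, 55 mm above the bench. Its top face is level with the origin of spindle_nose; the collar must sit on it.
- collar_center (a point): Centre (half-way up) of the loose steel stop collar lying flat on the bench: 54 mm outside diameter, 20 mm high, bore 26.4 mm, 0.25 kg; z up; the only ring with a screw. Set screw through the wall along its own -x axis; the 6 mm thick tip stands into the bore to 9.2 mm from the axis, so it passes the nose only on the flat. Seated, this point is 10 mm above the origin of spindle_nose.
- screw_head (a point): Outer end of the set screw's 10 mm round head, 35 mm from the collar's axis on its -x side, half-way up; the head stands 8 mm out of the collar.
- plain_ring_a: Bystander: loose plain bearing ring, 64 mm diameter, 22 mm high, lying on the bench; origin centre of its underside.
- plain_ring_b: Bystander: loose plain bearing ring, 60 mm diameter, 24 mm high; origin centre of its underside.
- oiler: Bystander: oil bottle with a spout, 46 mm diameter, 134 mm high; origin centre of its underside.
- collar: The same stop collar: origin centre of its underside, on the bore axis; z up, set screw along -x.
- slide_gauge_b: Obstacle: fixed cast slide gauge, 148 mm high, between the stand and the collar's place; from its origin (at bench height) it reaches 70 mm to either side in y, 130 mm in x.
- frame_gauge: Obstacle: fixed cast frame gauge, 276 mm high, on the other side of the stand; from its origin (at bench height) it reaches 56 mm to either side in y, 115 mm in x.

How it is judged:
On the way, in this order (a step that is already met when the one before it is completed fails the run):
1. the nose is pinched between the fingers with its flat facing the key guide, within 0.13 rad (value of joint spindle between -0.13 and 0.13 rad and contact force between the fingers and spindle_nose above 1 N), for 0.2 s.
2. the collar is down on the bearing ring with its set screw on the flat (z of collar_center in the frame of spindle_nose between 0.0075 and 0.012 m and horizontal distance between collar_center and spindle_nose below 0.0025 m and angle between collar_center's own z axis and vertical below 0.07 rad and x of screw_head in the frame of spindle_nose below -0.02 m and y of screw_head in the frame of spindle_nose between -0.0045 and 0.0045 m), for 0.2 s.
At the end, for the whole second after the job is handed in: Collar level on the ring (centre 7.5 to 12 mm above its face, 2.5 mm of the axis, tilt under 0.07 rad), screw head within 4.5 mm of square on the flat, flat facing the guide within 0.15 rad, robot gripping the collar (over 4 N) and the collar bearing on the ring with over 4 N, still (all of step 2 and value of joint spindle between -0.15 and 0.15 rad and contact force between the fingers and collar above 4 N and contact force between collar and spindle_nose above 4 N and linear speed of collar below 0.02 m/s); the arm keeps its last pose, push and grip.
It fails at once if the 64 mm plain ring is pushed more than 30 mm (distance of plain_ring_a from where it was at the start of the episode above 0.03 m).
It fails at once if the 60 mm plain ring is pushed more than 30 mm (distance of plain_ring_b from where it was at the start of the episode above 0.03 m).
It fails at once if the oil bottle is pushed more than 30 mm (distance of oiler from where it was at the start of the episode above 0.03 m).
It also fails if it takes over 54 s, if anything falls off the work surface, if the arm or the gripper's body presses on something with over 40 N, if the wrist force passes 120 N, or if a joint passes its speed limit or range.

ROBOT

A 6-joint arm with a two-finger parallel gripper is mounted at the origin on the work surface; the furniture and walls round the work are solid. World frame = base frame: x ahead of the robot, y to its left, z up, the work surface at z = 0. Lengths are in m, angles in rad, forces in N, time in s.
With the tool pointing down it reaches from about 0.275 to 0.75 m from the base axis. Payload 10.2 kg.
Tool frame: the origin (TCP) lies at the very end of the fingers, on their centre line; the grasp point (between the pads) lies 19 mm behind it; z points along the fingers, y is the line along which they close (so a half turn about z gives the same grasp; the last joint's range is limited). The gripper opens to 88 mm and grips with 3 to 60 N. Pads are 18 mm wide; open, the fingers measure 123 mm over their backs; the gripper's body (75 mm by 187 mm) begins 45 mm behind the grasp point.
Start: joints at [-1.324, 0.313, 1.498, -0, 1.331, -0.223], TCP at [0.238, -0.468, 0.239] pointing down, gripper open.
Joint ranges: [-2.94, 2.94], [-0.97, 2.17], [0.19, 2.56], [-1.23, 4.37], [0.02, 3.11], [-2.88, 2.88]. Speed limits (rad/s): [2.39, 2.39, 3.01, 3.14, 3.14, 3.14].

INTERFACE

Orientations are given as a unit quaternion [x, y, z, w].
In Python, from station import robot gives the robot as it stands.
- The arm moves only by the shell command python3 -m creep 'ROWS' [FORCE]. ROWS is JSON, a list of rows, each an object of numbers: "x", "y", "z": the shift along the tool's x, y, z in units of 50 mm (1.0 is 50 mm); "rx", "ry", "rz": the turn, a rotation vector about the tool's x, y, z in units of 5 degrees (1.0 is 5 degrees); "gripper": the closure in counts, from 0 (fully open) to 255 (shut). In form: [{"x": .., "y": .., "z": .., "rx": .., "ry": .., "rz": .., "gripper": ..}, ...]. A call has exactly 8 rows; each row shifts and turns the commanded pose from where the row before left it, along the tool's axes as they then stand; what a row does not reach is not made up. A row lasts 1/8 s, in which the tool goes at most 62.5 mm and 10.7 degrees, less where a joint would pass 70% of its speed; a pose out of reach is approached as far as the arm can. A call is refused whole if a number of a shift passes 1 or a number of a turn 1, either way. A call with a gripper value outside its range is refused whole. The fingers move at their own pace and stop on an object; FORCE is the grip in N (left out, the last holds). Time passes only in rows, so rows that do not move let the fingers close, or fill a call up. It gives the time, the measured TCP pose, the force, the opening and the grip force at its end, in the units of the state.
- robot.sense(): the state, without advancing time (a new reading comes with each control period).
- robot.capture(name): name is "side" or "top" or "wrist"; returns the picture (480x640x3 uint8, red, green, blue); there is no depth.
- robot.camera_model(name): a dict with "K" (3x3 intrinsics, pixels), "k1" (the pictures are not rectified: a ray, as slopes to the right and down, at radius r is drawn at 1 + k1 r^2 times it, then the intrinsics apply), "R" (3x3) and "t" (3): a world point X has camera coordinates R X + t; the wrist camera has in their place "tool_from_camera" (4x4, takes a point from camera to tool coordinates, whose origin is the TCP and whose axes are the flange's). Camera axes: x right, y down, z forward; pixel columns grow to the right and rows downward; lengths in m; the calibration is good to about 2 mm. A picture is of the moment at which its call begins: read the wrist's pose just before it. camera_model takes no time and is no camera call.
- robot.finish_job(): hands the job in; it is judged then, once.
The state is a dict: "clock": time; "joint_pos": joint angles; "joint_vel": joint speeds; "tau": joint torques, N m; "position": TCP position; "tool_rot": TCP orientation; "ft_force": force on the tool from outside, world axes, zero at the start; "ft_torque": the same for the moment, N m; "finger_gap": finger opening in m; "finger_force": force on a finger pad.
Only numpy, scipy, OpenCV 4.12 (cv2) and the standard library are available. Lean on these libraries where they do the work, as an engineer would, in place of code of your own. Each camera call takes 0.05 s, during which the arm holds its last target. There are 200 camera calls.

## Working session

There is one attempt and no reset: what is moved stays moved. The work goes in short steps, Python scripts to look and compute and a shell command to move; the robot and the scene stay as the last step left them, time stands still between calls to the robot, and variables do not carry over. Pictures are saved under pics/ and viewed, at most 10 in all, crops included, and the job is handed in when it is done.

```bash
ls; mkdir -p pics; cat > h.py <<'E'
import numpy as np, cv2
from station import robot
from scipy.spatial.transform import Rotation as Rn
def snap(n,f):
    s=robot.sense(); im=robot.capture(n); cv2.imwrite('pics/'+f+'.png',im[:,:,::-1]); return im,s
def pose(n,s=None):
    m=robot.camera_model(n)
    if 'R' in m:
        R=np.array(m['R']);t=np.array(m['t']); return m,R,t
    T=np.eye(4);T[:3,:3]=Rn.from_quat(s['tool_rot']).as_matrix();T[:3,3]=s['position']
    W=T@np.array(m['tool_from_camera']); R=W[:3,:3].T; return m,R,-R@W[:3,3]
def ray(n,px,s=None):
    m,R,t=pose(n,s);K=np.array(m['K']);k=m['k1']
    px=np.atleast_2d(np.array(px,float))
    d=cv2.undistortPoints(px[:,None],K,np.array([k,0,0,0.]))[:,0]
    return -R.T@t,(R.T@np.c_[d,np.ones(len(d))].T).T
def onz(n,px,z,s=None):
    o,d=ray(n,px,s); return o+d*((z-o[2])/d[:,2])[:,None]
def proj(n,X,s=None):
    m,R,t=pose(n,s); X=np.atleast_2d(np.array(X,float))
    return cv2.projectPoints(X,cv2.Rodrigues(R)[0],t,np.array(m['K']),np.array([m['k1'],0,0,0.]))[0][:,0]
E
python3 - <<'E'
from h import *
for n in ('top','side'):
    im,s=snap(n,n+'0'); m,R,t=pose(n); print(n,-R.T@t,R[2],m['K'][0][0],m['k1'])
print(s); print(robot.camera_model('wrist'))
E
```

```text
pics
top [0.32431387 0.05028386 1.35473815] [ 0.13983923 -0.00941133 -0.9901295 ] 475.27794091861034 -0.1089587997849705
side [ 0.55168869 -1.03548039  0.75422068] [-0.02619916  0.84939727 -0.52710329] 527.6625438924361 -0.12097302764792067
{'clock': 0.05, 'joint_pos': array([-1.32439464e+00,  3.13449505e-01,  1.49841673e+00,  2.55802742e-05,
        1.33097274e+00, -2.23409152e-01]), 'joint_vel': array([ 7.89771464e-04, -6.24380013e-05, -1.64718466e-03,  1.56783081e-03,
        7.97293621e-04,  6.57252841e-04]), 'tau': array([ 2.95568083e-03, -4.03254104e+01, -2.52971005e+01,  6.96012005e-02,
        3.41586582e-02, -6.27176723e-05]), 'position': array([ 0.23760919, -0.46789231,  0.23816898]), 'tool_rot': array([ 9.72536880e-01,  2.32747994e-01,  5.25750301e-06, -6.23262265e-04]), 'ft_force': array([-0.84827292,  0.1439901 , -0.08753713]), 'ft_torque': array([-0.01875985,  0.01007405,  0.01325636]), 'finger_force': 0.0, 'finger_gap': 0.08776260510902889}
{'K': array([[424.77234981,   0.        , 314.80705565],
       [  0.        , 424.77234981, 235.02082704],
       [  0.        ,   0.        ,   1.        ]]), 'k1': 0.03208833233921112, 'tool_from_camera': array([[ 6.75079316e-04, -9.47513102e-01, -3.19716228e-01,
         8.32195444e-02],
       [ 9.99999473e-01,  3.92440520e-04,  9.48454909e-04,
         2.94556716e-04],
       [-7.73203850e-04, -3.19716700e-01,  9.47512867e-01,
        -1.46701028e-01],
       [ 0.00000000e+00,  0.00000000e+00,  0.00000000e+00,
         1.00000000e+00]])}
```

View pics/top0.png

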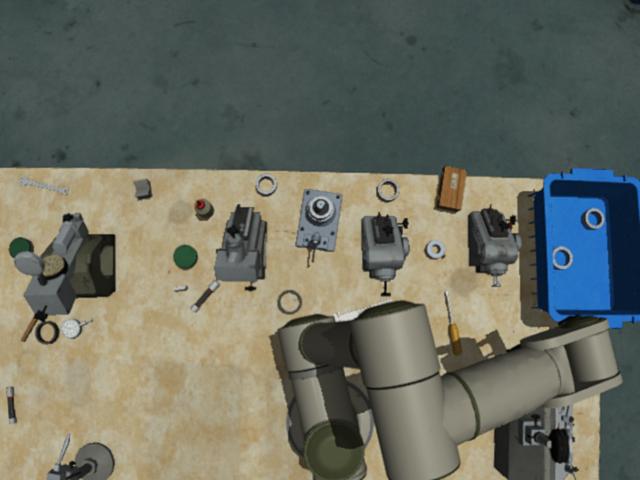

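View pics/side0.png

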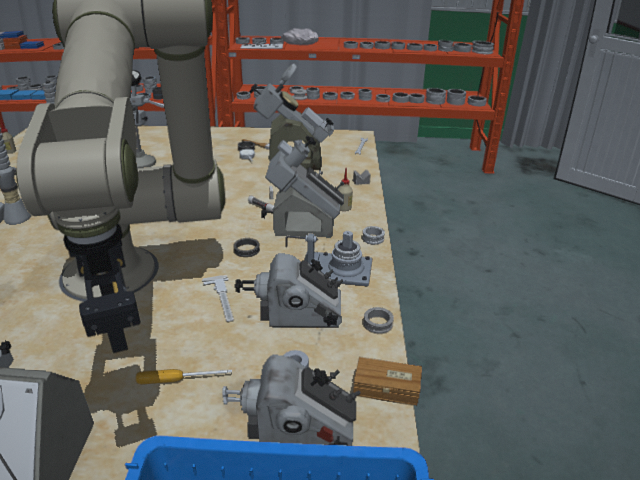

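Top view: spindle at about (320,205) with the post and key toward (312,250). A gauge stands at (385,245), the collar probably at (435,250), and another gauge at (493,240). Plain rings are at (266,185) and (388,189). I'll enlarge the parts that matter.

```bash
python3 - <<'E'
from h import *
im=cv2.imread('pics/top0.png')
a=cv2.resize(im[180:275,280:380],(400,380),interpolation=cv2.INTER_CUBIC)
b=cv2.resize(im[205:300,395:495],(400,380),interpolation=cv2.INTER_CUBIC)
cv2.imwrite('pics/z0.png',np.hstack([a,b]))
print('spindle',onz('top',[[320,203]],.111)); print('collar',onz('top',[[435,250]],.02))
print('rings',onz('top',[[266,185],[388,189]],.02))
print('gauge',onz('top',[[385,245]],.1),onz('top',[[493,240]],.1),onz('top',[[240,245]],.2))
E
```

```text
spindle [[0.59534301 0.03973183 0.111     ]]
collar [[ 0.48679667 -0.2920693   0.02      ]]
rings [[ 0.66466415  0.19589335  0.02      ]
 [ 0.66153243 -0.15690682  0.02      ]]
gauge [[ 0.48757214 -0.13638302  0.1       ]] [[ 0.50781223 -0.432652    0.1       ]] [[0.46640808 0.23433643 0.2       ]]
```

View pics/z0.png

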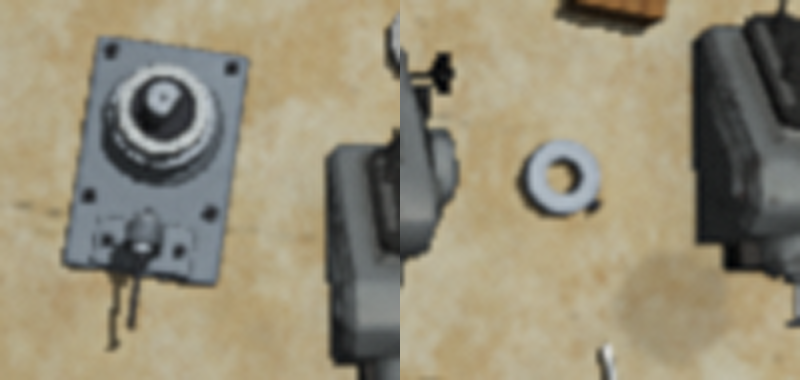

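```bash
python3 -m creep '[{"x":0.76,"y":-0.11},{"x":0.76,"y":-0.11},{"x":0.76,"y":-0.11},{"x":0.76,"y":-0.11},{"x":0.76,"y":-0.11},{"x":0.76,"y":-0.11},{"x":0.76,"y":-0.11},{"x":0.76,"y":-0.11}]'
cat >> h.py <<'E'
def plan(p,psi=None,s=None):
    """units to go to TCP p, tool-x yaw psi(deg), shift in present axes; turn needed about tool z"""
    s=s or robot.sense(); R=Rn.from_quat(s['tool_rot']).as_matrix()
    d=R.T@(np.array(p)-s['position'])/.05
    y=np.degrees(np.arctan2(R[1,0],R[0,0]))
    print('pos',s['position'].round(4),'yaw',y.round(2),'tilt',R[:,2].round(4),'shift units',d.round(3),'rz units',None if psi is None else round(((y-psi+180)%360-180)/5,3))
E
python3 - <<'E'
from h import *
im,s=snap('wrist','w1'); plan(s['position']); print(s['clock'])
E
```

```text
pos [ 0.2376 -0.4679  0.2383] yaw 26.92 tilt [-2.e-04  9.e-04 -1.e+00] shift units [-0.001 -0.001  0.001] rz units None
0.1validation failed for argument at $[0]...
```

View pics/w1.png

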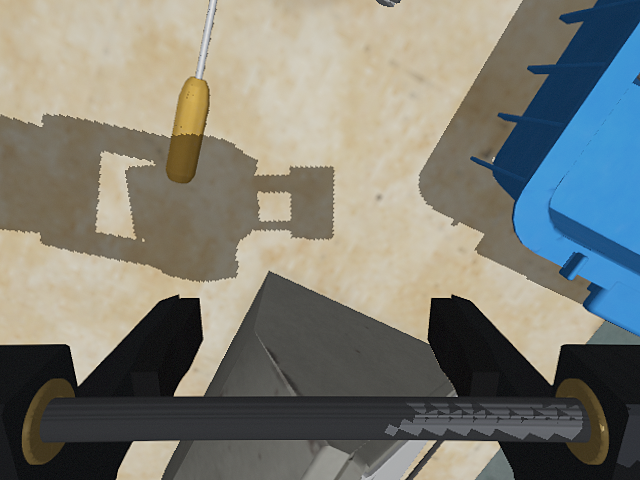

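The picture only shows the start view, because the rows were refused; they seem to need every key. I'll resend.

```bash
python3 -m creep '[{"x":0.76,"y":-0.11,"z":0,"rx":0,"ry":0,"rz":0,"gripper":0},{"x":0.76,"y":-0.11,"z":0,"rx":0,"ry":0,"rz":0,"gripper":0},{"x":0.76,"y":-0.11,"z":0,"rx":0,"ry":0,"rz":0,"gripper":0},{"x":0.76,"y":-0.11,"z":0,"rx":0,"ry":0,"rz":0,"gripper":0},{"x":0.76,"y":-0.11,"z":0,"rx":0,"ry":0,"rz":0,"gripper":0},{"x":0.76,"y":-0.11,"z":0,"rx":0,"ry":0,"rz":0,"gripper":0},{"x":0.76,"y":-0.11,"z":0,"rx":0,"ry":0,"rz":0,"gripper":0},{"x":0.76,"y":-0.11,"z":0,"rx":0,"ry":0,"rz":0,"gripper":0}]'
python3 - <<'E'
from h import *
im,s=snap('wrist','w2'); plan(s['position']); print(s['clock'])
E
```

```text
clock: 1.15
position: [0.4897, -0.2904, 0.2385]
tool_rot: [0.973, 0.233, -0.0, -0.0]
ft_force: [-0.0, -0.7, -0.4]
finger_gap: 0.0885
finger_force: 0.0
pos [ 0.4923 -0.2878  0.2384] yaw 27.07 tilt [ 9.0e-04  1.4e-03 -1.0e+00] shift units [-0.07   0.022 -0.003] rz units None
1.15
```

View pics/w2.png

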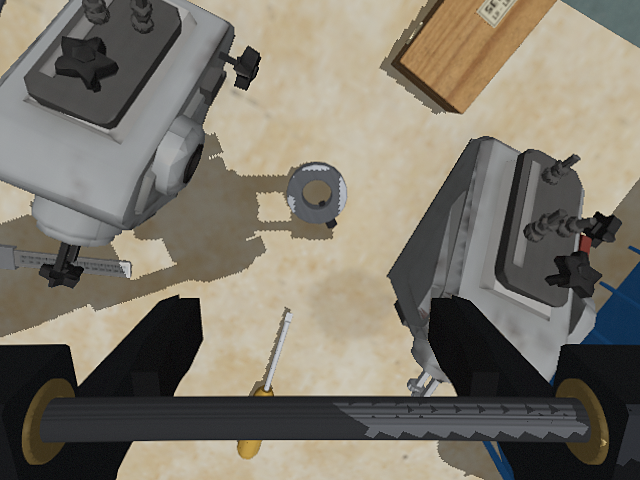

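```bash
python3 - <<'E'
from h import *
s=robot.sense(); im=cv2.imread('pics/w2.png')
# collar: outer/bore contours
hsv=cv2.cvtColor(im,cv2.COLOR_BGR2HSV); c=im[140:250,270:370]
print('collar c top',onz('wrist',[[317,190]],.02,s),'bore',onz('wrist',[[316,193]],.01,s))
h=onz('wrist',[[332,224]],.012,s);b=onz('wrist',[[316,192]],.014,s); d=(h-b)[0]; print(h,b,'x yaw',np.degrees(np.arctan2(-d[1],-d[0])))
print('gauge b near faces', onz('wrist',[[225,70],[205,150],[140,225]],.1,s)); print('other gauge',onz('wrist',[[395,285],[470,145]],.02,s))
print('frame g right edge',onz('top',[[266,215],[266,280]],.1),onz('top',[[266,215],[266,280]],.25))
plan([.56,.035,.24],82)
E
```

```text
collar c top [[ 0.49514462 -0.28901679  0.02      ]] bore [[ 0.49033355 -0.29053102  0.01      ]]
[[ 0.47157745 -0.31667023  0.012     ]] [[ 0.4919538  -0.28968784  0.014     ]] x yaw 52.940908662475245
gauge b near faces [[ 0.55221915 -0.19477985  0.1       ]
 [ 0.50088256 -0.20232306  0.1       ]
 [ 0.43207459 -0.18189983  0.1       ]]
other gauge [[ 0.44747873 -0.39618713  0.02      ]
 [ 0.58801275 -0.38614319  0.02      ]]
frame g right edge [[0.56147958 0.18393346 0.1       ]
 [0.38738295 0.17756094 0.1       ]] [[0.53312716 0.16795607 0.25      ]
 [0.37984324 0.16234536 0.25      ]]
pos [ 0.4923 -0.2878  0.2384] yaw 27.07 tilt [ 9.0e-04  1.4e-03 -1.0e+00] shift units [ 4.143 -5.132 -0.023] rz units -10.985
```

```bash
python3 -m creep '[{"x":0.52,"y":-0.64,"z":0,"rx":0,"ry":0,"rz":0,"gripper":0},{"x":0.52,"y":-0.64,"z":0,"rx":0,"ry":0,"rz":0,"gripper":0},{"x":0.52,"y":-0.64,"z":0,"rx":0,"ry":0,"rz":0,"gripper":0},{"x":0.52,"y":-0.64,"z":0,"rx":0,"ry":0,"rz":0,"gripper":0},{"x":0.52,"y":-0.64,"z":0,"rx":0,"ry":0,"rz":0,"gripper":0},{"x":0.52,"y":-0.64,"z":0,"rx":0,"ry":0,"rz":0,"gripper":0},{"x":0.52,"y":-0.64,"z":0,"rx":0,"ry":0,"rz":0,"gripper":0},{"x":0.52,"y":-0.64,"z":0,"rx":0,"ry":0,"rz":0,"gripper":0}]'
python3 - <<'E'
from h import *
for i in range(3): plan([.56,.035,.24]); im,s=snap('wrist','w3'); 
print(proj('wrist',[.595,.04,.111],s))
E
```

```text
clock: 2.2
position: [0.5584, 0.0324, 0.2385]
tool_rot: [0.973, 0.233, -0.0, -0.0]
ft_force: [1.1, 0.1, -0.6]
finger_gap: 0.0884
finger_force: 0.0
pos [0.5584 0.0324 0.2385] yaw 26.91 tilt [-4.e-04  0.e+00 -1.e+00] shift units [ 0.053 -0.032 -0.029] rz units None
pos [0.5587 0.0364 0.2385] yaw 27.09 tilt [-1.0e-04  1.8e-03 -1.0e+00] shift units [ 0.01   0.036 -0.03 ] rz units None
pos [0.5584 0.0341 0.2384] yaw 27.14 tilt [-4.e-04  8.e-04 -1.e+00] shift units [ 0.036 -0.002 -0.032] rz units None
[[331.78189714 169.83043014]]
```

View pics/w3.png

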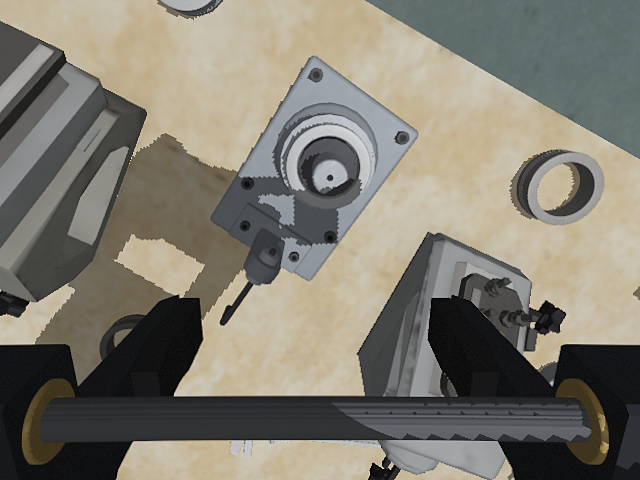

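Spindle seen at (330,177), post bush and key at (265,255) to (225,320), base plate corners at about (313,57), (417,133), (308,280), (212,222). Next I'll enlarge the nose and fit it.

```bash
python3 - <<'E'
from h import *
s=robot.sense(); s['position']=np.array([.5584,.034,.2385]); im=cv2.imread('pics/w3.png')
c=cv2.resize(im[130:225,280:380],(800,760)[:2],interpolation=cv2.INTER_CUBIC)[:600]; cv2.imwrite('pics/z3.png',c)
P=onz('wrist',[[313,57],[417,133],[308,280],[212,222]],.014,s); print(P.round(4))
for a,b in((3,0),(2,1)): d=P[b]-P[a]; print('x edge yaw',np.degrees(np.arctan2(d[1],d[0])),np.hypot(*d[:2]))
for a,b in((1,0),(2,3)): d=P[b]-P[a]; print('y edge yaw-90',np.degrees(np.arctan2(d[1],d[0]))-90,np.hypot(*d[:2]))
print(onz('wrist',[[330,177]],.111,s))
E
```

```text
[[ 6.550e-01  8.440e-02  1.400e-02]
 [ 6.422e-01 -2.130e-02  1.400e-02]
 [ 4.778e-01 -6.000e-04  1.400e-02]
 [ 4.896e-01  1.034e-01  1.400e-02]]
x edge yaw -6.538920381785717 0.1664220467742062
x edge yaw -7.186843942051203 0.16577020042572535
y edge yaw-90 -6.862613463477999 0.10652913964138201
y edge yaw-90 -6.5057366515401185 0.10465290146849468
[[0.59028899 0.03862362 0.111     ]]
```

View pics/z3.png

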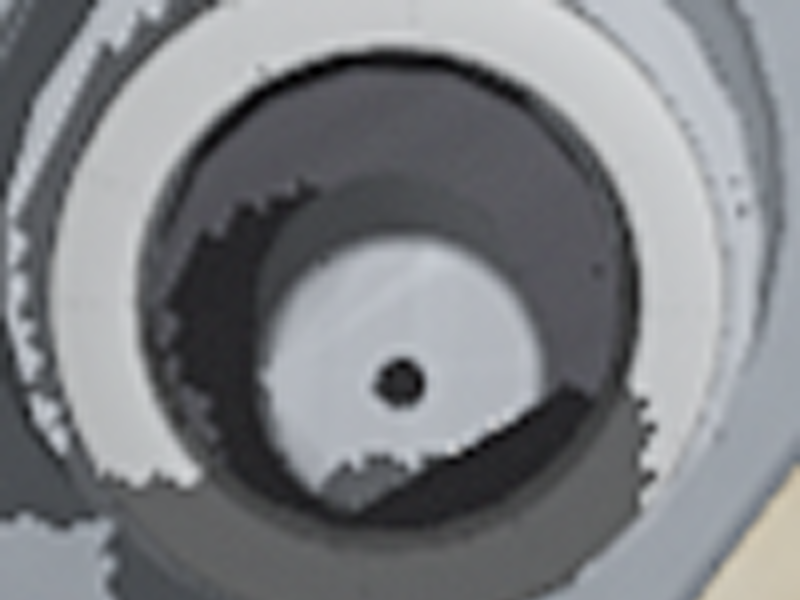

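```bash
python3 - <<'E'
from h import *
s=robot.sense(); print(s['position'])
q=dict(s);q['position']=np.array([.5584,.034,.2385])
P=onz('wrist',[[323.75,193.5],[350.25,178.75]],.111,q); d=P[1]-P[0]
c=onz('wrist',[[329.9,177.6]],.111,q)[0]
n=np.degrees(np.arctan2(d[1],d[0]))-90; print('chord',P,'normal yaw',n,'axis',c)
k=(n+180-(-6.8)+180)%360-180; print('theta deg',k)
print('side chk',proj('side',[c,[.595,.04,.111]]))
t=cv2.imread('pics/side0.png')[215:290,310:385]; cv2.imwrite('pics/s0.png',cv2.resize(t,(600,600),interpolation=cv2.INTER_CUBIC))
plan([c[0],c[1],.2385],k+83,q)
E
```

```text
[0.55829594 0.03232199 0.23841233]
chord [[0.57871032 0.03718124 0.111     ]
 [0.59527698 0.02633941 0.111     ]] normal yaw -123.20220758121772 axis [0.58991097 0.03849806 0.111     ]
theta deg 63.59779241878226
side chk [[346.72188023 233.32967395]
 [348.86017536 233.07213938]]
pos [0.5584 0.034  0.2385] yaw 27.07 tilt [-5.e-04  0.e+00 -1.e+00] shift units [ 0.602  0.207 -0.   ] rz units -23.906
```

View pics/s0.png

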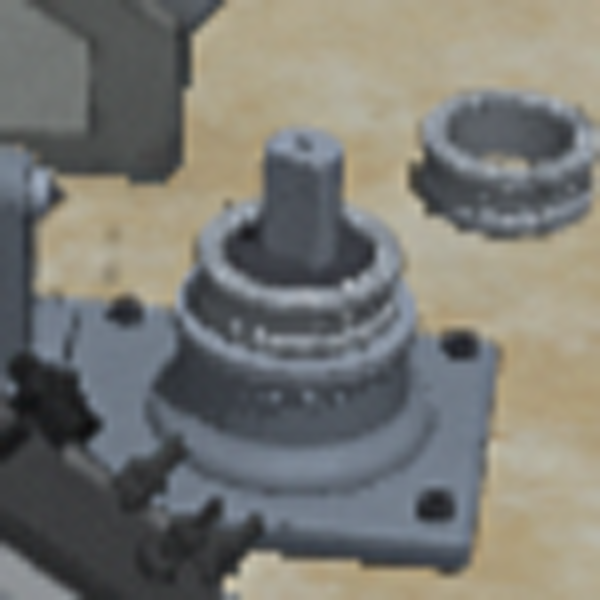

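Side view agrees: nose top hole at (348,233), which puts the axis near (0.5925, 0.039). The flat is about 64° off. I'll turn the tool square to it.

```bash
for i in 1 2 3; do python3 -m creep '[{"x":0,"y":0,"z":0,"rx":0,"ry":0,"rz":-1,"gripper":130},{"x":0,"y":0,"z":0,"rx":0,"ry":0,"rz":-1,"gripper":130},{"x":0,"y":0,"z":0,"rx":0,"ry":0,"rz":-1,"gripper":130},{"x":0,"y":0,"z":0,"rx":0,"ry":0,"rz":-1,"gripper":130},{"x":0,"y":0,"z":0,"rx":0,"ry":0,"rz":-1,"gripper":130},{"x":0,"y":0,"z":0,"rx":0,"ry":0,"rz":-1,"gripper":130},{"x":0,"y":0,"z":0,"rx":0,"ry":0,"rz":-1,"gripper":130},{"x":0,"y":0,"z":0,"rx":0,"ry":0,"rz":-1,"gripper":130}]' | grep -v ft; done
python3 - <<'E'
from h import *
plan([.5937,.0409,.145],147)
E
```

```text
clock: 3.35
position: [0.5582, 0.0298, 0.2386]
tool_rot: [0.834, 0.552, -0.0, -0.0]
finger_gap: 0.0434
finger_force: 0.0
clock: 4.35
position: [0.5582, 0.0297, 0.2386]
tool_rot: [0.595, 0.804, -0.0, -0.0]
finger_gap: 0.0432
finger_force: 0.0
clock: 5.35
position: [0.5582, 0.0297, 0.2386]
tool_rot: [0.284, 0.959, -0.0, -0.0]
finger_gap: 0.043
finger_force: 0.0
pos [0.5582 0.0297 0.2386] yaw 147.0 tilt [-5.e-04 -2.e-04 -1.e+00] shift units [-0.475  0.575  1.871] rz units 0.001
```

```bash
python3 -m creep '[{"x":-0.12,"y":0.14,"z":0.46,"rx":0,"ry":0,"rz":0,"gripper":130},{"x":-0.12,"y":0.14,"z":0.46,"rx":0,"ry":0,"rz":0,"gripper":130},{"x":-0.12,"y":0.14,"z":0.46,"rx":0,"ry":0,"rz":0,"gripper":130},{"x":-0.12,"y":0.14,"z":0.46,"rx":0,"ry":0,"rz":0,"gripper":130},{"x":0,"y":0,"z":0,"rx":0,"ry":0,"rz":0,"gripper":130},{"x":0,"y":0,"z":0,"rx":0,"ry":0,"rz":0,"gripper":130},{"x":0,"y":0,"z":0,"rx":0,"ry":0,"rz":0,"gripper":130},{"x":0,"y":0,"z":0,"rx":0,"ry":0,"rz":0,"gripper":130}]' | grep -v ft
python3 - <<'E'
from h import *
im,s=snap('wrist','w4'); plan([.5937,.0409,.145],147); s2=robot.sense(); print(s2['position'])
u=proj('wrist',[.5925,.039,.111],s)[0]; print(u)
x,y=u.astype(int); c=im[max(0,y-75):y+75,x-100:x+100,::-1]; print(max(0,y-75),x-100)
cv2.imwrite('pics/z4.png',cv2.resize(c,(800,600),interpolation=cv2.INTER_CUBIC))
E
```

```text
clock: 6.35
position: [0.5939, 0.0414, 0.1475]
tool_rot: [0.285, 0.959, 0.0, 0.001]
finger_gap: 0.0435
finger_force: 0.0
pos [0.5938 0.0414 0.1473] yaw 146.91 tilt [ 9.e-04 -1.e-04 -1.e+00] shift units [-0.003 -0.01   0.046] rz units -0.017
[0.59383397 0.04139419 0.14730194]
[309.74618473 278.1549757 ]
203 209
```

View pics/z4.png

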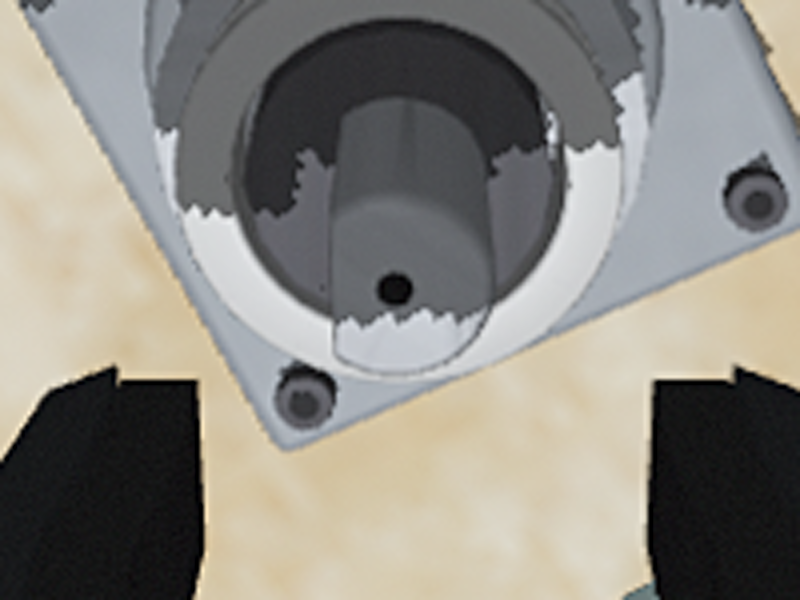

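The nose hole is at full-image (307.8, 275.3), with the flat vertical on the left, so it's square to the pads. Fingers straddle it well. Now I'll compute the axis and descend.

```bash
python3 - <<'E'
from h import *
s=robot.sense(); print(s['position'])
a=onz('wrist',[[307.75,275.25]],.111,s)[0]; print('axis',a)
n=np.radians(-123.2+.2); t=a[:2]-.00225*np.array([np.cos(n),np.sin(n)]); plan([*t,.084],147,s)
E
```

```text
[0.59383397 0.04139419 0.14730194]
axis [0.59066144 0.03911444 0.111     ]
pos [0.5938 0.0414 0.1473] yaw 146.91 tilt [ 9.e-04 -1.e-04 -1.e+00] shift units [ 0.029 -0.028  1.266] rz units -0.017
```

```bash
python3 -m creep '[{"x":0.01,"y":-0.01,"z":0.3,"rx":0,"ry":0,"rz":0,"gripper":130},{"x":0.01,"y":-0.01,"z":0.3,"rx":0,"ry":0,"rz":0,"gripper":130},{"x":0.01,"y":-0.01,"z":0.3,"rx":0,"ry":0,"rz":0,"gripper":130},{"x":0,"y":0,"z":0.3,"rx":0,"ry":0,"rz":0,"gripper":130},{"x":0,"y":0,"z":0.14,"rx":0,"ry":0,"rz":0,"gripper":130},{"x":0,"y":0,"z":0,"rx":0,"ry":0,"rz":0,"gripper":130},{"x":0,"y":0,"z":0,"rx":0,"ry":0,"rz":0,"gripper":255},{"x":0,"y":0,"z":0,"rx":0,"ry":0,"rz":0,"gripper":255}]' 30
python3 -m creep '[{"x":0,"y":0,"z":0,"rx":0,"ry":0,"rz":0,"gripper":255},{"x":0,"y":0,"z":0,"rx":0,"ry":0,"rz":0,"gripper":255},{"x":0,"y":0,"z":0,"rx":0,"ry":0,"rz":0,"gripper":255},{"x":0,"y":0,"z":0,"rx":0,"ry":0,"rz":0,"gripper":255},{"x":0,"y":0,"z":0,"rx":0,"ry":0,"rz":0,"gripper":255},{"x":0,"y":0,"z":0,"rx":0,"ry":0,"rz":0,"gripper":255},{"x":0,"y":0,"z":0,"rx":0,"ry":0,"rz":0,"gripper":255},{"x":0,"y":0,"z":0,"rx":0,"ry":0,"rz":0,"gripper":255}]' 40
```

```text
clock: 7.4
position: [0.592, 0.041, 0.0802]
tool_rot: [0.285, 0.959, 0.0, 0.0]
ft_force: [0.5, 0.1, -0.8]
finger_gap: 0.0253
finger_force: 0.0
clock: 8.4
position: [0.5918, 0.041, 0.0801]
tool_rot: [0.285, 0.959, -0.0, 0.0]
ft_force: [-2.1, -0.6, 4.2]
finger_gap: 0.0188
finger_force: 39.9
```

```bash
python3 -m creep '[{"x":-0.004,"y":0,"z":0,"rx":0,"ry":0,"rz":0.8,"gripper":255},{"x":-0.004,"y":0,"z":0,"rx":0,"ry":0,"rz":0.8,"gripper":255},{"x":-0.004,"y":0,"z":0,"rx":0,"ry":0,"rz":0.8,"gripper":255},{"x":-0.004,"y":0,"z":0,"rx":0,"ry":0,"rz":0.8,"gripper":255},{"x":-0.003,"y":0,"z":0,"rx":0,"ry":0,"rz":0.8,"gripper":255},{"x":-0.003,"y":0,"z":0,"rx":0,"ry":0,"rz":0.8,"gripper":255},{"x":-0.003,"y":0,"z":0,"rx":0,"ry":0,"rz":0.8,"gripper":255},{"x":-0.003,"y":0,"z":0,"rx":0,"ry":0,"rz":0.8,"gripper":255}]'
python3 -m creep '[{"x":-0.004,"y":0,"z":0,"rx":0,"ry":0,"rz":0.8,"gripper":255},{"x":-0.004,"y":0,"z":0,"rx":0,"ry":0,"rz":0.8,"gripper":255},{"x":-0.004,"y":0,"z":0,"rx":0,"ry":0,"rz":0.8,"gripper":255},{"x":-0.004,"y":0,"z":0,"rx":0,"ry":0,"rz":0.8,"gripper":255},{"x":-0.003,"y":0,"z":0,"rx":0,"ry":0,"rz":0.8,"gripper":255},{"x":-0.003,"y":0,"z":0,"rx":0,"ry":0,"rz":0.8,"gripper":255},{"x":-0.003,"y":0,"z":0,"rx":0,"ry":0,"rz":0.8,"gripper":255},{"x":-0.003,"y":0,"z":0,"rx":0,"ry":0,"rz":0.74,"gripper":255}]'
python3 -m creep '[{"x":0,"y":0,"z":0,"rx":0,"ry":0,"rz":0,"gripper":255},{"x":0,"y":0,"z":0,"rx":0,"ry":0,"rz":0,"gripper":255},{"x":0,"y":0,"z":0,"rx":0,"ry":0,"rz":0,"gripper":255},{"x":0,"y":0,"z":0,"rx":0,"ry":0,"rz":0,"gripper":255},{"x":0,"y":0,"z":0,"rx":0,"ry":0,"rz":0,"gripper":255},{"x":0,"y":0,"z":0,"rx":0,"ry":0,"rz":0,"gripper":255},{"x":0,"y":0,"z":0,"rx":0,"ry":0,"rz":0,"gripper":255},{"x":0,"y":0,"z":0,"rx":0,"ry":0,"rz":0,"gripper":255}]'
python3 - <<'E'
from h import *
plan([.59,.04,.08],83.2)
im,s=snap('wrist','w5'); m,R,t=pose('wrist',s)
E
```

```text
clock: 9.4
position: [0.5923, 0.0399, 0.0801]
tool_rot: [0.539, 0.842, -0.0, -0.0]
ft_force: [-5.0, -0.9, 7.2]
finger_gap: 0.0189
finger_force: 40.0
clock: 10.4
position: [0.5921, 0.0387, 0.0801]
tool_rot: [0.748, 0.663, -0.001, -0.001]
ft_force: [-7.2, -0.4, 10.0]
finger_gap: 0.0189
finger_force: 40.0
clock: 11.4
position: [0.5922, 0.0387, 0.0801]
tool_rot: [0.748, 0.664, -0.001, -0.001]
ft_force: [-7.5, -0.8, 9.1]
finger_gap: 0.0187
finger_force: 39.9
pos [0.5922 0.0387 0.0801] yaw 83.22 tilt [-2.2e-03 -1.0e-04 -1.0e+00] shift units [ 0.021 -0.046  0.002] rz units 0.004
```

```bash
python3 -m creep '[{"x":0,"y":0,"z":0,"rx":0,"ry":0,"rz":0,"gripper":130},{"x":0,"y":0,"z":0,"rx":0,"ry":0,"rz":0,"gripper":130},{"x":0,"y":0,"z":0,"rx":0,"ry":0,"rz":0,"gripper":130},{"x":0,"y":0,"z":-0.3,"rx":0,"ry":0,"rz":0,"gripper":130},{"x":0,"y":0,"z":-0.7,"rx":0,"ry":0,"rz":0,"gripper":130},{"x":0,"y":0,"z":-0.8,"rx":0,"ry":0,"rz":0,"gripper":80},{"x":0,"y":0,"z":-0.8,"rx":0,"ry":0,"rz":0,"gripper":0},{"x":0,"y":0,"z":-0.6,"rx":0,"ry":0,"rz":0,"gripper":0}]'
python3 - <<'E'
from h import *
im,s=snap('wrist','w6'); plan([.491,-.29,.24],83,s)
print(proj('wrist',[.59,.039,.111],s))
E
python3 -m creep '[{"x":-0.84,"y":-0.16,"z":0,"rx":0,"ry":0,"rz":0,"gripper":0},{"x":-0.84,"y":-0.16,"z":0,"rx":0,"ry":0,"rz":0,"gripper":0},{"x":-0.84,"y":-0.16,"z":0,"rx":0,"ry":0,"rz":0,"gripper":0},{"x":-0.84,"y":-0.16,"z":0,"rx":0,"ry":0,"rz":0,"gripper":0},{"x":-0.84,"y":-0.16,"z":0,"rx":0,"ry":0,"rz":0,"gripper":0},{"x":-0.84,"y":-0.16,"z":0,"rx":0,"ry":0,"rz":0,"gripper":0},{"x":-0.84,"y":-0.16,"z":0,"rx":0,"ry":0,"rz":0,"gripper":0},{"x":-0.84,"y":-0.16,"z":0,"rx":0,"ry":0,"rz":0,"gripper":0}]' | head -3
python3 -m creep '[{"x":0,"y":0,"z":0.3,"rx":0,"ry":0,"rz":0,"gripper":0},{"x":0,"y":0,"z":0.4,"rx":0,"ry":0,"rz":0,"gripper":0},{"x":0,"y":0,"z":0.4,"rx":0,"ry":0,"rz":0,"gripper":0},{"x":0,"y":0,"z":0.4,"rx":0,"ry":0,"rz":0,"gripper":0},{"x":0,"y":0,"z":0,"rx":0,"ry":0,"rz":0,"gripper":0},{"x":0,"y":0,"z":0,"rx":0,"ry":0,"rz":0,"gripper":0},{"x":0,"y":0,"z":0,"rx":0,"ry":0,"rz":0,"gripper":0},{"x":0,"y":0,"z":0,"rx":0,"ry":0,"rz":0,"gripper":0}]' | head -3
python3 - <<'E'
from h import *
im,s=snap('wrist','w7'); plan([.491,-.29,.165],83,s)
print(proj('wrist',[[.491,-.29,.02],[.4704,-.3178,.01]],s))
E
```

```text
clock: 12.45
position: [0.5931, 0.0387, 0.2428]
tool_rot: [0.748, 0.664, 0.001, 0.001]
ft_force: [0.3, 0.3, -0.6]
finger_gap: 0.0716
finger_force: 0.0
pos [0.5931 0.0387 0.2428] yaw 83.22 tilt [ 2.8e-03 -3.0e-04 -1.0e+00] shift units [-6.77  -1.251  0.052] rz units 0.044
[[309.49879517 219.79147895]]
clock: 13.5
position: [0.4891, -0.2886, 0.2403]
tool_rot: [0.748, 0.664, 0.0, 0.0]
clock: 14.5
position: [0.4899, -0.2874, 0.1653]
tool_rot: [0.748, 0.664, 0.0, 0.0]
pos [ 0.4899 -0.2874  0.1653] yaw 83.22 tilt [ 7.e-04 -6.e-04 -1.e+00] shift units [-0.049  0.028  0.005] rz units 0.043
[[316.3842402  217.45228618]
 [293.66573446 251.68282978]]
```

```bash
python3 - <<'E'
from h import *
a=cv2.imread('pics/w7.png')[160:310,250:370];b=cv2.imread('pics/w6.png')[150:300,270:350]
cv2.imwrite('pics/z7.png',cv2.resize(np.hstack([a,b]),(800,600),interpolation=cv2.INTER_CUBIC))
E
```

```text
(no output)
```

View pics/z7.png

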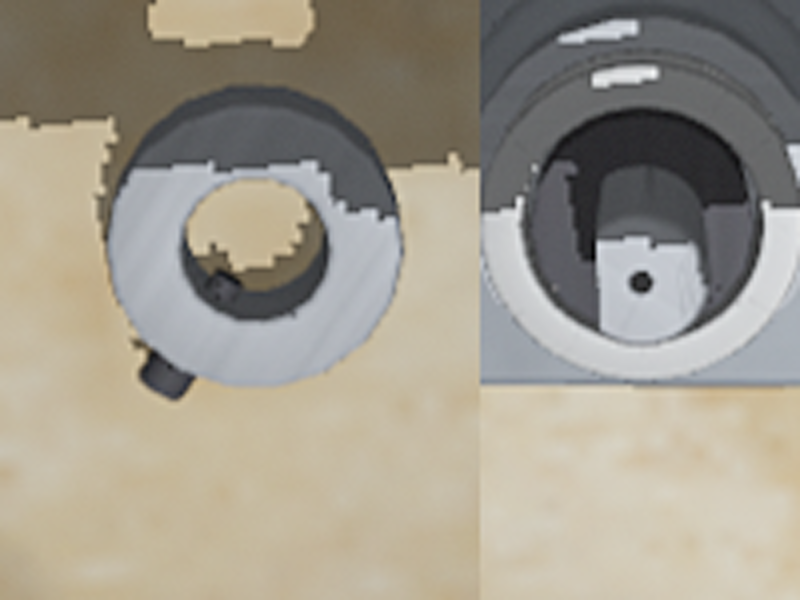

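Left: the collar's top face is centred at full-image (314, 221.5), with the screw tip at (305.5, 231.8) and head at (291, 253.8). Right: the nose flat is square to the base edge, with the hole at (310.3, 220.5).

```bash
python3 - <<'E'
from h import *
s=robot.sense(); print(s['position'])
q=lambda p,z: onz('wrist',[[p[0]/4+250,p[1]/4+160]],z,s)[0]
c=q((256,246),.02); print('c',c, q((256,244.5),.02),q((256,249),.02))
L,Rr=q((109,245),.02),q((403,245),.02); print('dia',np.linalg.norm(L-Rr))
t=q((222,287),.012);h=q((165,375),.014)
for a,b in((t,h),(c,h)):
    d=a-b; print('x yaw',np.degrees(np.arctan2(d[1],d[0])),np.hypot(*d[:2]))
plan([c[0],c[1],.003],93,s)
s6=dict(s); s6['position']=np.array([.5931,.0387,.2428]); print('axis',onz('wrist',[[310.25,220.5]],.111,s6))
E
```

```text
[ 0.4898197  -0.28741328  0.16512471]
c [ 0.48885121 -0.29275894  0.02      ] [ 0.48888437 -0.29247998  0.02      ] [ 0.48878484 -0.29331735  0.02      ]
dia 0.05271134061186554
x yaw 50.4727814293549 0.01991089290993925
x yaw 51.0073787623718 0.03206802935411839
pos [ 0.4898 -0.2874  0.1651] yaw 83.22 tilt [ 5.e-04 -5.e-04 -1.e+00] shift units [-0.107 -0.008  3.243] rz units -1.956
axis [[0.59015741 0.03837896 0.111     ]]
```

```bash
python3 -m creep '[{"x":-0.05,"y":0,"z":0.6,"rx":0,"ry":0,"rz":0,"gripper":0},{"x":-0.05,"y":0,"z":0.7,"rx":0,"ry":0,"rz":0,"gripper":0},{"x":0,"y":0,"z":0.7,"rx":0,"ry":0,"rz":0,"gripper":0},{"x":0,"y":0,"z":0.5,"rx":0,"ry":0,"rz":0,"gripper":0},{"x":0,"y":0,"z":0.4,"rx":0,"ry":0,"rz":0,"gripper":0},{"x":0,"y":0,"z":0.2,"rx":0,"ry":0,"rz":0,"gripper":0},{"x":0,"y":0,"z":0.12,"rx":0,"ry":0,"rz":0,"gripper":0},{"x":0,"y":0,"z":0,"rx":0,"ry":0,"rz":0,"gripper":0}]'
python3 -m creep '[{"x":0,"y":0,"z":0,"rx":0,"ry":0,"rz":0,"gripper":255},{"x":0,"y":0,"z":0,"rx":0,"ry":0,"rz":0,"gripper":255},{"x":0,"y":0,"z":0,"rx":0,"ry":0,"rz":0,"gripper":255},{"x":0,"y":0,"z":0,"rx":0,"ry":0,"rz":0,"gripper":255},{"x":0,"y":0,"z":0,"rx":0,"ry":0,"rz":0,"gripper":255},{"x":0,"y":0,"z":0,"rx":0,"ry":0,"rz":0,"gripper":255},{"x":0,"y":0,"z":0,"rx":0,"ry":0,"rz":0,"gripper":255},{"x":0,"y":0,"z":0,"rx":0,"ry":0,"rz":0,"gripper":255}]' 35
```

```text
clock: 15.55
position: [0.4892, -0.2924, 0.0039]
tool_rot: [0.748, 0.664, 0.0, 0.0]
ft_force: [0.9, -0.2, -0.0]
finger_gap: 0.0879
finger_force: 0.0
clock: 16.55
position: [0.4891, -0.2924, 0.0038]
tool_rot: [0.748, 0.664, -0.0, 0.0]
ft_force: [-1.4, -0.1, 5.6]
finger_gap: 0.0537
finger_force: 35.0
```

```bash
python3 -m creep '[{"x":0,"y":0,"z":-0.2,"rx":0,"ry":0,"rz":0,"gripper":255},{"x":0,"y":0,"z":-0.6,"rx":0,"ry":0,"rz":0,"gripper":255},{"x":0,"y":0,"z":-0.7,"rx":0,"ry":0,"rz":0,"gripper":255},{"x":0,"y":0,"z":-0.7,"rx":0,"ry":0,"rz":0,"gripper":255},{"x":0,"y":0,"z":-0.7,"rx":0,"ry":0,"rz":0.5,"gripper":255},{"x":0,"y":0,"z":-0.7,"rx":0,"ry":0,"rz":1,"gripper":255},{"x":0,"y":0,"z":-0.5,"rx":0,"ry":0,"rz":1,"gripper":255},{"x":0,"y":0,"z":-0.2,"rx":0,"ry":0,"rz":1,"gripper":255}]'
python3 -m creep '[{"x":0,"y":0,"z":0,"rx":0,"ry":0,"rz":1,"gripper":255},{"x":0,"y":0,"z":0,"rx":0,"ry":0,"rz":1,"gripper":255},{"x":0,"y":0,"z":0,"rx":0,"ry":0,"rz":1,"gripper":255},{"x":0,"y":0,"z":0,"rx":0,"ry":0,"rz":1,"gripper":255},{"x":0,"y":0,"z":0,"rx":0,"ry":0,"rz":1,"gripper":255},{"x":0,"y":0,"z":0,"rx":0,"ry":0,"rz":1,"gripper":255},{"x":0,"y":0,"z":0,"rx":0,"ry":0,"rz":1,"gripper":255},{"x":0,"y":0,"z":0,"rx":0,"ry":0,"rz":1,"gripper":255}]'
python3 - <<'E'
from h import *
im,s=snap('wrist','w8'); plan([.590,.039,.216],25.7,s)
E
```

```text
clock: 17.55
position: [0.4893, -0.2924, 0.2205]
tool_rot: [0.841, 0.541, 0.0, 0.001]
ft_force: [0.4, 0.3, -3.4]
finger_gap: 0.0537
finger_force: 35.0
clock: 18.55
position: [0.489, -0.2921, 0.2187]
tool_rot: [0.975, 0.221, -0.0, -0.0]
ft_force: [-0.5, 0.6, -3.3]
finger_gap: 0.0536
finger_force: 35.0
pos [ 0.489  -0.2921  0.2187] yaw 25.56 tilt [-2.e-04  4.e-04 -1.e+00] shift units [ 4.679 -5.103  0.057] rz units -0.028
```

```bash
python3 -m creep '[{"x":0.585,"y":-0.638,"z":0,"rx":0,"ry":0,"rz":0,"gripper":255},{"x":0.585,"y":-0.638,"z":0,"rx":0,"ry":0,"rz":0,"gripper":255},{"x":0.585,"y":-0.638,"z":0,"rx":0,"ry":0,"rz":0,"gripper":255},{"x":0.585,"y":-0.638,"z":0,"rx":0,"ry":0,"rz":0,"gripper":255},{"x":0.585,"y":-0.638,"z":0,"rx":0,"ry":0,"rz":0,"gripper":255},{"x":0.585,"y":-0.638,"z":0,"rx":0,"ry":0,"rz":0,"gripper":255},{"x":0.585,"y":-0.638,"z":0,"rx":0,"ry":0,"rz":0,"gripper":255},{"x":0.585,"y":-0.638,"z":0,"rx":0,"ry":0,"rz":0,"gripper":255}]' | head -2
python3 -m creep '[{"x":0,"y":0,"z":0.3,"rx":0,"ry":0,"rz":0,"gripper":255},{"x":0,"y":0,"z":0.5,"rx":0,"ry":0,"rz":0,"gripper":255},{"x":0,"y":0,"z":0.5,"rx":0,"ry":0,"rz":0,"gripper":255},{"x":0,"y":0,"z":0.4,"rx":0,"ry":0,"rz":0,"gripper":255},{"x":0,"y":0,"z":0.2,"rx":0,"ry":0,"rz":0,"gripper":255},{"x":0,"y":0,"z":0,"rx":0,"ry":0,"rz":0,"gripper":255},{"x":0,"y":0,"z":0,"rx":0,"ry":0,"rz":0,"gripper":255},{"x":0,"y":0,"z":0,"rx":0,"ry":0,"rz":0,"gripper":255}]'
python3 - <<'E'
from h import *
im,s=snap('wrist','w9'); plan([.5901,.039,.114],25.7,s)
# collar in hand: side-view check of collar vs nose columns
snap('side','s9'); print(proj('side',[[.59,.039,.14],[.59,.039,.111]]))
E
```

```text
clock: 19.6
position: [0.5893, 0.0406, 0.2188]
clock: 20.6
position: [0.5895, 0.0391, 0.1244]
tool_rot: [0.975, 0.223, 0.001, 0.0]
ft_force: [0.3, 0.2, -2.3]
finger_gap: 0.0537
finger_force: 35.0
pos [0.5895 0.0391 0.1244] yaw 25.73 tilt [ 1.3e-03 -2.0e-04 -1.0e+00] shift units [0.01  0.006 0.209] rz units 0.005
[[347.29232158 222.6116532 ]
 [346.75737847 233.22197758]]
```

```bash
python3 -m creep '[{"x":0.01,"y":0.006,"z":0.06,"rx":0,"ry":0,"rz":0,"gripper":255},{"x":0,"y":0,"z":0.06,"rx":0,"ry":0,"rz":0,"gripper":255},{"x":0,"y":0,"z":0.06,"rx":0,"ry":0,"rz":0,"gripper":255},{"x":0,"y":0,"z":0.03,"rx":0,"ry":0,"rz":0,"gripper":255},{"x":0,"y":0,"z":0.02,"rx":0,"ry":0,"rz":0,"gripper":255},{"x":0,"y":0,"z":0.02,"rx":0,"ry":0,"rz":0,"gripper":255},{"x":0,"y":0,"z":0.02,"rx":0,"ry":0,"rz":0,"gripper":255},{"x":0,"y":0,"z":0,"rx":0,"ry":0,"rz":0,"gripper":255}]' 45
```

```text
clock: 21.7
position: [0.5898, 0.0391, 0.1102]
tool_rot: [0.975, 0.223, -0.0, -0.0]
ft_force: [0.0, -0.1, -1.8]
finger_gap: 0.0533
finger_force: 45.0
```

```bash
python3 -m creep '[{"x":0,"y":0,"z":0.03,"rx":0,"ry":0,"rz":0,"gripper":255},{"x":0,"y":0,"z":0.03,"rx":0,"ry":0,"rz":0,"gripper":255},{"x":0,"y":0,"z":0.03,"rx":0,"ry":0,"rz":0,"gripper":255},{"x":0,"y":0,"z":0.03,"rx":0,"ry":0,"rz":0,"gripper":255},{"x":0,"y":0,"z":0.03,"rx":0,"ry":0,"rz":0,"gripper":255},{"x":0,"y":0,"z":0.03,"rx":0,"ry":0,"rz":0,"gripper":255},{"x":0,"y":0,"z":0.03,"rx":0,"ry":0,"rz":0,"gripper":255},{"x":0,"y":0,"z":0,"rx":0,"ry":0,"rz":0,"gripper":255}]'
```

```text
clock: 22.7
position: [0.5897, 0.0391, 0.0996]
tool_rot: [0.975, 0.223, -0.0, -0.0]
ft_force: [0.4, -0.0, -2.9]
finger_gap: 0.0531
finger_force: 45.0
```

```bash
python3 -m creep '[{"x":0,"y":0,"z":0.05,"rx":0,"ry":0,"rz":0,"gripper":255},{"x":0,"y":0,"z":0.05,"rx":0,"ry":0,"rz":0,"gripper":255},{"x":0,"y":0,"z":0.05,"rx":0,"ry":0,"rz":0,"gripper":255},{"x":0,"y":0,"z":0.05,"rx":0,"ry":0,"rz":0,"gripper":255},{"x":0,"y":0,"z":0.05,"rx":0,"ry":0,"rz":0,"gripper":255},{"x":0,"y":0,"z":0.05,"rx":0,"ry":0,"rz":0,"gripper":255},{"x":0,"y":0,"z":0.04,"rx":0,"ry":0,"rz":0,"gripper":255},{"x":0,"y":0,"z":0,"rx":0,"ry":0,"rz":0,"gripper":255}]'
python3 -m creep '[{"x":0,"y":0,"z":0.01,"rx":0,"ry":0,"rz":0,"gripper":255},{"x":0,"y":0,"z":0.01,"rx":0,"ry":0,"rz":0,"gripper":255},{"x":0,"y":0,"z":0.01,"rx":0,"ry":0,"rz":0,"gripper":255},{"x":0,"y":0,"z":0,"rx":0,"ry":0,"rz":0,"gripper":255},{"x":0,"y":0,"z":0,"rx":0,"ry":0,"rz":0,"gripper":255},{"x":0,"y":0,"z":0,"rx":0,"ry":0,"rz":0,"gripper":255},{"x":0,"y":0,"z":0,"rx":0,"ry":0,"rz":0,"gripper":255},{"x":0,"y":0,"z":0,"rx":0,"ry":0,"rz":0,"gripper":255}]'
```

```text
clock: 23.7
position: [0.5897, 0.0391, 0.0826]
tool_rot: [0.975, 0.223, -0.0, -0.0]
ft_force: [-0.6, -0.7, -2.3]
finger_gap: 0.0529
finger_force: 45.0
clock: 24.7
position: [0.5898, 0.0391, 0.0813]
tool_rot: [0.975, 0.223, 0.0, 0.0]
ft_force: [0.1, 0.4, -2.3]
finger_gap: 0.0534
finger_force: 45.0
```

```bash
python3 -m creep '[{"x":0,"y":0,"z":0.01,"rx":0,"ry":0,"rz":0,"gripper":255},{"x":0,"y":0,"z":0.01,"rx":0,"ry":0,"rz":0,"gripper":255},{"x":0,"y":0,"z":0.01,"rx":0,"ry":0,"rz":0,"gripper":255},{"x":0,"y":0,"z":0.01,"rx":0,"ry":0,"rz":0,"gripper":255},{"x":0,"y":0,"z":0,"rx":0,"ry":0,"rz":0,"gripper":255},{"x":0,"y":0,"z":0,"rx":0,"ry":0,"rz":0,"gripper":255},{"x":0,"y":0,"z":0,"rx":0,"ry":0,"rz":0,"gripper":255},{"x":0,"y":0,"z":0,"rx":0,"ry":0,"rz":0,"gripper":255}]'
```

```text
clock: 25.7
position: [0.5898, 0.0391, 0.0792]
tool_rot: [0.975, 0.223, -0.0, -0.0]
ft_force: [0.0, -0.1, -2.7]
finger_gap: 0.0535
finger_force: 45.0
```

```bash
python3 -m creep '[{"x":0,"y":0,"z":0.006,"rx":0,"ry":0,"rz":0,"gripper":255},{"x":0,"y":0,"z":0.006,"rx":0,"ry":0,"rz":0,"gripper":255},{"x":0,"y":0,"z":0,"rx":0,"ry":0,"rz":0,"gripper":255},{"x":0,"y":0,"z":0,"rx":0,"ry":0,"rz":0,"gripper":255},{"x":0,"y":0,"z":0,"rx":0,"ry":0,"rz":0,"gripper":255},{"x":0,"y":0,"z":0,"rx":0,"ry":0,"rz":0,"gripper":255},{"x":0,"y":0,"z":0,"rx":0,"ry":0,"rz":0,"gripper":255},{"x":0,"y":0,"z":0,"rx":0,"ry":0,"rz":0,"gripper":255}]'
```

```text
clock: 26.7
position: [0.5898, 0.0391, 0.0788]
tool_rot: [0.975, 0.223, 0.0, 0.0]
ft_force: [-3.4, 0.1, 5.1]
finger_gap: 0.0534
finger_force: 45.0
```

```bash
python3 -m creep '[{"x":0,"y":0,"z":0.002,"rx":0,"ry":0,"rz":0,"gripper":255},{"x":0,"y":0,"z":0,"rx":0,"ry":0,"rz":0,"gripper":255},{"x":0,"y":0,"z":0,"rx":0,"ry":0,"rz":0,"gripper":255},{"x":0,"y":0,"z":0,"rx":0,"ry":0,"rz":0,"gripper":255},{"x":0,"y":0,"z":0,"rx":0,"ry":0,"rz":0,"gripper":255},{"x":0,"y":0,"z":0,"rx":0,"ry":0,"rz":0,"gripper":255},{"x":0,"y":0,"z":0,"rx":0,"ry":0,"rz":0,"gripper":255},{"x":0,"y":0,"z":0,"rx":0,"ry":0,"rz":0,"gripper":255}]'
python3 - <<'E'
from h import *
im,s=snap('side','s10'); print(s['ft_force'],s['ft_torque'])
E
```

```text
clock: 27.7
position: [0.5898, 0.0391, 0.0788]
tool_rot: [0.975, 0.223, 0.0, 0.0]
ft_force: [-2.9, 0.1, 6.1]
finger_gap: 0.0532
finger_force: 45.0
[-2.88753998  0.12446175  6.06524569] [0.10805491 0.55706377 0.02512435]
```

```bash
python3 -m creep '[{"x":0,"y":0,"z":0.003,"rx":0,"ry":0,"rz":0,"gripper":255},{"x":0,"y":0,"z":0,"rx":0,"ry":0,"rz":0,"gripper":255},{"x":0,"y":0,"z":0,"rx":0,"ry":0,"rz":0,"gripper":255},{"x":0,"y":0,"z":0,"rx":0,"ry":0,"rz":0,"gripper":255},{"x":0,"y":0,"z":0,"rx":0,"ry":0,"rz":0,"gripper":255},{"x":0,"y":0,"z":0,"rx":0,"ry":0,"rz":0,"gripper":255},{"x":0,"y":0,"z":0,"rx":0,"ry":0,"rz":0,"gripper":255},{"x":0,"y":0,"z":0,"rx":0,"ry":0,"rz":0,"gripper":255}]'
python3 -c "
from station import robot
print(robot.sense()['ft_force']); print(robot.finish_job())"
```

```text
clock: 28.75
position: [0.5898, 0.0391, 0.0788]
tool_rot: [0.975, 0.223, 0.0, 0.0]
ft_force: [-3.3, -0.5, 7.1]
finger_gap: 0.0532
finger_force: 45.0
[-3.26478535 -0.45624573  7.12904954]
the job is handed in; nothing more can be done
None
```

I handed the job in at 28.8 s, with no verdict returned. By tool height and force the collar is down on the ring, gripped at 45 N and pressed down with about 10 N. I squared the flat to the guide and set the screw angle from earlier pictures, and did not look again once the collar was seated.

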